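# Step a spot plate under the dispensing needle, then park and bolt the tray

### The arm

A 6-joint arm with a two-finger parallel gripper is mounted at the origin on the work surface. World frame = base frame: x ahead of the robot, y to its left, z up, the work surface at z = 0. Lengths are in mm, angles in degrees, forces in N, time in s.
With the tool pointing down it reaches from about 300 to 850 mm from the base axis. Payload 4.2 kg.
Tool frame: the origin (TCP) lies at the very end of the fingers, on their centre line; the grasp point (between the pads) lies 19 mm behind it; z points along the fingers, y is the line along which they close (so a half turn about z gives the same grasp; the last joint's range is limited). The gripper opens to 91 mm and grips with 3 to 60 N. Pads are 32 mm wide; open, the fingers measure 118 mm over their backs; the gripper's body (76 mm by 178 mm) begins 60 mm behind the grasp point.
Start: joints at [-69.729, 18.312, 89.639, -0, 72.044, -1.146], TCP at [209.969, -535.31, 213.976] pointing down, gripper open.
Joint ranges: [-177.97, 177.97], [-48.28, 115.42], [12.27, 149.76], [-77.06, 257.06], [2.81, 150.46], [-146.56, 146.56]. Speed limits (degrees/s): [147.25, 147.25, 180, 180, 180, 180].

### API

Orientations are given as [roll, pitch, yaw] about the fixed x, y, z axes, in that order (R = Rz(yaw) Ry(pitch) Rx(roll)).
In Python, from workcell import env, grab_frame gives the robot as it stands. The module is installed in compiled form; this text tells all that it offers.
- The arm moves only by the tool move_arm, never from a script. Its argument "plan" is a list of rows, each an object of numbers: "tx", "ty", "tz": the shift along the tool's x, y, z in cm; "wx", "wy", "wz": the turn, a rotation vector about the tool's x, y, z in rad. In form: [{"tx": .., "ty": .., "tz": .., "wx": .., "wy": .., "wz": ..}, ...]. A call has 1 to 12 rows; each row shifts and turns the commanded pose from where the row before left it, along the tool's axes as they then stand; what a row does not reach is not made up. A row lasts 1/12 s, in which the tool goes at most 41.7 mm and 7.16 degrees, less where a joint would pass 70% of its speed; a pose out of reach is approached as far as the arm can. A call is refused whole if a number of a shift passes 4.17 or a number of a turn 0.125, either way. A call with a gripper value outside its range is refused whole. "gripper" is the finger opening in cm, from 0 to 9.12, set as the call begins (left out, the last holds). The fingers move at their own pace and stop on an object; "force" is the grip in N (left out, the last holds). Time passes only in rows, so rows that do not move let the fingers close. It gives the time, the measured TCP pose, the force, the opening and the grip force at its end, in the units of the state.
- env.state(): the state, without advancing time (a new reading comes with each control period).
- grab_frame(name): name is "scene" or "side" or "wrist"; returns a dict with "color" (420x560x3 uint8, red, green, blue), "vfov" (degrees; the focal length in pixels is half the picture's height over the tangent of half this angle, whatever the lens; pixels are square), "cx", "cy" (the principal point, pixels), "view" (4x4, takes a point from world to camera coordinates). Camera axes: x right, y up, looking along -z (the intrinsics and any distortion apply to the point x, -y, -z); pixel columns grow to the right and rows downward; lengths in mm; the calibration is good to about 2 mm. A picture is of the moment at which its call begins. There is no depth.
- env.job_done(): hands the job in; it is judged then, once.
The state is a dict: "time_s": time; "qpos": joint angles; "qvel": joint speeds; "effort": joint torques, N m; "ee_pos": TCP position; "ee_rot": TCP orientation; "force": force on the tool from outside, world axes, zero at the start; "torque": the same for the moment, N m; "gripper_width": finger opening in mm; "gripper_force": force on a finger pad.
Only numpy, scipy, OpenCV 4.12 (cv2) and the standard library are available. Lean on these libraries where they do the work, as an engineer would, in place of code of your own. Each camera call takes 0.05 s, during which the arm holds its last target. There are 200 camera calls.

### The job

Using the tray's black handle, slide the tray so that the middle of the large round well of the white spot plate stops under the fixed needle for a full second, then the small round well, then the square well, each for a full second. Then park the tray fully home against both its end stops (back towards the robot and to the robot's right) and, only once it is parked, slide the bolt by its black knob all the way into the keeper on the tray, and let go. Do not knock the needle or its stand, and leave the beaker, the bottle and the jar standing where they are.

Things in the scene. Friction and masses are not known exactly. Their poses are not given: they have to be found in the camera images.
- stage: White-painted base plate of the x-y stage, 320 mm (x) by 360 mm (y) by 14 mm, bolted down, up to 0.2 rad askew, with an outrigger on its right (-y) side that carries the bolt out to y = -315 mm. Origin: centre of its underside, on the table. x: the saddle's slide direction, away from the robot; y: the tray's, to the left. Offsets below are along these axes.
- saddle (a joint): Lower slide, an aluminium bar that carries the tray along the stage's x: 0 m = end stop nearest the robot (home), 0.12 m = far end. Sliding friction about 1.5 N; stays where it is left.
- tray (a joint): Upper slide along y on the saddle: 0 m = right-hand end stop (home), 0.17 m = left end. Dark steel tray, 120 (x) by 160 (y) by 12 mm, underside 42 mm above the table; the white spot plate fixed on it, 112 by 150 mm, has its top 64 mm above the table. Friction about 1.5 N, stays where left. The handle moves tray and saddle together in any horizontal direction; the tray cannot turn.
- tray_grip (a point): Point to grip on the tray's handle: upright black block at the tray's near edge, 95 mm nearer the robot than the tray's centre, 30 mm (x) by 18 mm (y), from 54 to 112 mm above the table. The point is on its centre line, 92 mm above the table, 20 mm below its top. Axes as the stage's; pinch it across y from above.
- well_big (a point): Centre of the large round well (36 mm across) in the top face of the spot plate, nearest the plate's right (-y) end; 115 mm in x and -50 mm in y from the handle. All wells are 10 mm deep with a dark floor.
- well_small (a point): Centre of the small round well (22 mm across) in the top face of the spot plate, nearest its left (+y) end; 117 mm in x and +50 mm in y from the handle.
- well_square (a point): Centre of the square well (28 by 28 mm) in the top face of the spot plate, midway between its ends and nearer the handle; 73 mm in x and 0 in y from the handle.
- needle_tip (a point): Lower tip of the fixed upright steel needle (9 mm thick, tapering to a point), 83 mm above the table, 19 mm above the spot plate. It hangs from the end of a level 10 mm rod 190 mm above the table that comes from the far left.
- stand: Retort stand that holds the needle, bolted down: round grey foot (130 mm across) and upright 12 mm rod 237 mm tall, 240 mm beyond (x) and 120 mm left (y) of the needle in the stand's own axes. Origin: on the table right below the needle tip. Its place and angle (up to 0.06 rad) relative to the stage vary.
- bolt (a joint): Barrel bolt on the outrigger: steel rod 11 mm thick, 100 mm long, 54 mm above the table, sliding along the stage's +y to the tray. 0 m = drawn right back, 0.032 m = fully home (end of travel). With the tray home its tip enters the keeper at 0.012 m and is through at 0.032 m. Friction about 1.5 N, stays where left. Nothing blocks it if the tray is elsewhere.
- bolt_grip (a point): Point to grip on the bolt's knob: upright square black post, 18 by 18 mm, from 56 to 116 mm above the table. The point is on its centre line, 94 mm above the table, 22 mm below its top. The bearing blocks at both ends of the barrel are 66 mm high. Axes as the stage's; pinch it across x or y from above.
- keeper (a point): Mouth of the keeper, a steel eye (40 mm wide in x, 20 mm deep in y, hole 16 mm wide) on the middle of the tray's right-hand edge; the point is the centre of the hole's outer (right) face, 54 mm above the table. In line with the bolt when the saddle is home.
- beaker: Bystander: empty glass beaker, 72 mm across, 95 mm high, left of the stage. Origin: centre of its underside.
- bottle: Bystander: amber bottle with a white cap, 72 mm across, 130 mm high, left of the stage. Origin: centre of its underside.
- jar: Bystander: small stoppered jar, 48 mm across, 84 mm high, right of the stage, beyond the bolt. Origin: centre of its underside.

How it is judged:
By the outcome, as a careful person would: the job done as asked, in the order asked, and still so for the second after the job is handed in, with the robot touching nothing.
It also fails if it takes over 61 s, if anything falls off the work surface, if the arm or the gripper's body presses on something with over 40 N, if the wrist force passes 120 N, or if a joint passes its speed limit or range.

## Working session

There is one attempt and no reset: what is moved stays moved. The work goes in short steps, Python scripts to look and compute and a tool call to move; the robot and the scene stay as the last step left them, time stands still between calls to the robot, and variables do not carry over. Pictures are saved under pics/ and viewed, at most 10 in all, crops included, and the job is handed in when it is done.

Besides the shell and the picture viewer there is one more tool, called after "Request:" as name(argument=value, ...), one argument or row to a line, values as JSON. move_arm: Moves the arm, as the interface text tells. Its arguments: {"type":"object","properties":{"plan":{"type":"array","items":{"type":"object","properties":{"tx":{"type":"number"},"ty":{"type":"number"},"tz":{"type":"number"},"wx":{"type":"number"},"wy":{"type":"number"},"wz":{"type":"number"}}}},"gripper":{"type":"number"},"force":{"type":"number"}},"required":["plan"]}

```bash
mkdir -p pics
cat > h.py <<'E'
import numpy as np, cv2
from workcell import env, grab_frame
def grab(n,tag):
    f=grab_frame(n); cv2.imwrite(f'pics/{tag}.png',f['color'][:,:,::-1]); np.savez(f'pics/{tag}.npz',**f); return f
def load(tag): return dict(np.load(f'pics/{tag}.npz'))
def foc(f): return 210/np.tan(np.radians(float(f['vfov']))/2)
def ray(f,u,v):
    V=f['view'];R=V[:3,:3];c=-R.T@V[:3,3]
    d=R.T@np.array([(u-f['cx'])/foc(f),-(v-f['cy'])/foc(f),-1]); return c,d/np.linalg.norm(d)
def onz(f,u,v,z):
    c,d=ray(f,u,v); return c+d*(z-c[2])/d[2]
def tri(*obs):
    A=0;b=0
    for f,u,v in obs:
        c,d=ray(f,u,v);P=np.eye(3)-np.outer(d,d);A=A+P;b=b+P@c
    p=np.linalg.solve(A,b)
    return p,[round(float(np.linalg.norm((np.eye(3)-np.outer(d,d))@(p-c))),1) for c,d in [ray(*o) for o in obs]]
def proj(f,p):
    q=f['view']@np.r_[p,1]; return f['cx']+foc(f)*q[0]/-q[2], f['cy']+foc(f)*q[1]/q[2]
E
python3 - <<'E'
from h import *
for n in ['scene','side','wrist']:
    f=grab(n,n+'0'); print(n,list(f),f['vfov'],f['cx'],f['cy'],f['view'].round(3).tolist())
a=load('scene0')['color'];b=load('side0')['color']
print(env.state())
E
```

```text
scene ['color', 'vfov', 'cx', 'cy', 'view'] 50.1005479022412 278.1867098981462 207.10296757250933 [[0.906, 0.424, -0.015, -588.383], [-0.227, 0.513, 0.828, 39.222], [0.358, -0.746, 0.561, -1332.749], [0.0, 0.0, 0.0, 1.0]]
side ['color', 'vfov', 'cx', 'cy', 'view'] 47.62205375123491 271.4763089975712 214.7028263681984 [[-0.997, -0.076, -0.022, 634.122], [0.025, -0.562, 0.827, -64.844], [-0.076, 0.823, 0.562, -1123.819], [0.0, 0.0, 0.0, 1.0]]
wrist ['color', 'vfov', 'cx', 'cy', 'view'] 68.87381351965017 281.46605690240517 209.3200393949196 [[0.366, -0.931, -0.001, -575.074], [0.903, 0.355, -0.243, 27.911], [0.227, 0.088, 0.97, -389.811], [0.0, 0.0, 0.0, 1.0]]
{'time_s': 0.15, 'qpos': array([-6.97282943e+01,  1.83436367e+01,  8.96890719e+01, -4.60019946e-04,
        7.20461672e+01, -1.14632114e+00]), 'qvel': array([-0.0548345 ,  0.00084044, -0.18893686, -0.09043865,  0.01960579,
       -0.07373516]), 'effort': array([ 1.10548321e-03, -4.12773800e+01, -2.32155401e+01,  7.29317358e-02,
        4.34162223e-02, -9.04474541e-05]), 'ee_pos': array([ 209.83459359, -534.93440057,  213.31798741]), 'ee_rot': array([-1.79921131e+02, -1.14063241e-03,  2.14181681e+01]), 'force': array([-0.68288325, -0.10884691, -0.0482314 ]), 'torque': array([ 0.01570437,  0.0092128 , -0.01437538]), 'gripper_force': 0.0, 'gripper_width': 91.07961160903481}
```

View pics/scene0.png

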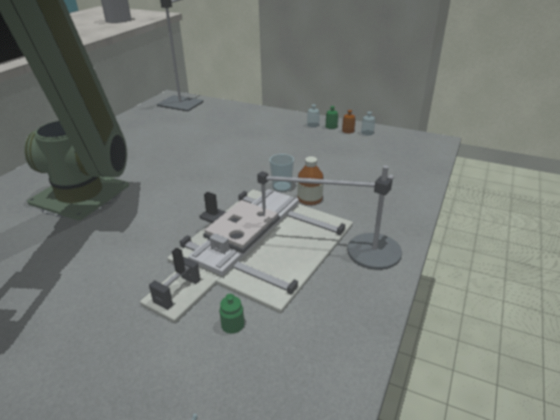

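View pics/side0.png

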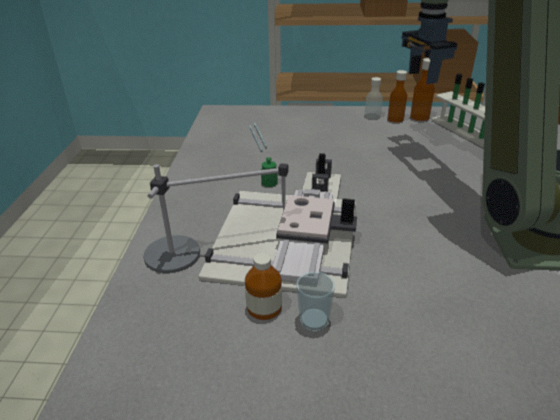

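Scene: handle near (210,203), bolt knob (179,262), needle (263,180–212), jar (231,313). Side: handle (348,212), knob (322,165), needle (283,170–205), beaker and bottle at the left of the stage. I'll enlarge both to get precise pixels.

Run:
```python
from h import *
for t,(x,y) in {'scene0':(140,160),'side0':(220,145)}.items():
    c=load(t)['color'][y:y+150,x:x+200,::-1]
    c=cv2.resize(c,(800,600),interpolation=cv2.INTER_CUBIC); c=cv2.convertScaleAbs(c,alpha=1.3)
    for k in range(0,200,20):
        cv2.putText(c,str(x+k),(k*4,10),0,.4,(0,0,255)); cv2.line(c,(k*4,12),(k*4,18),(0,0,255))
        if k<150: cv2.putText(c,str(y+k),(0,k*4+4),0,.4,(0,0,255))
    cv2.imwrite(f'pics/{t}c.png',c)
```

```text
(no output)
```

View pics/scene0c.png

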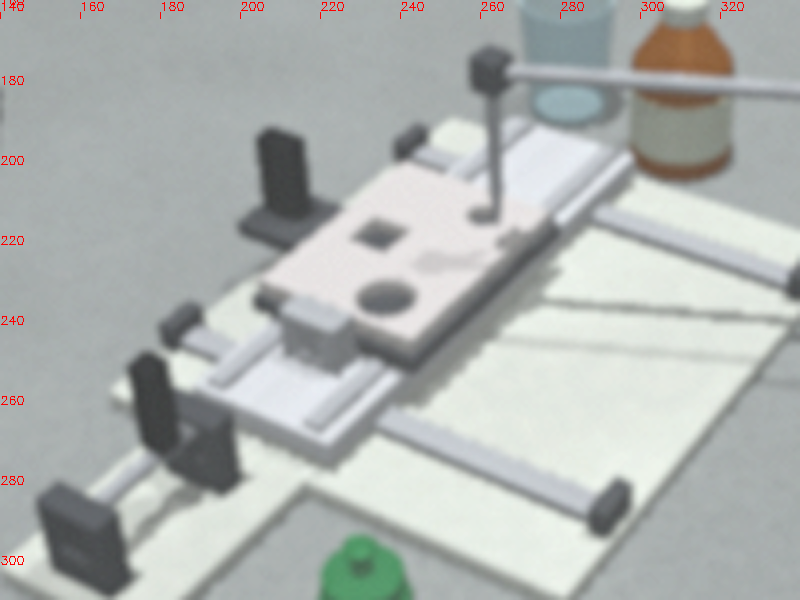

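View pics/side0c.png

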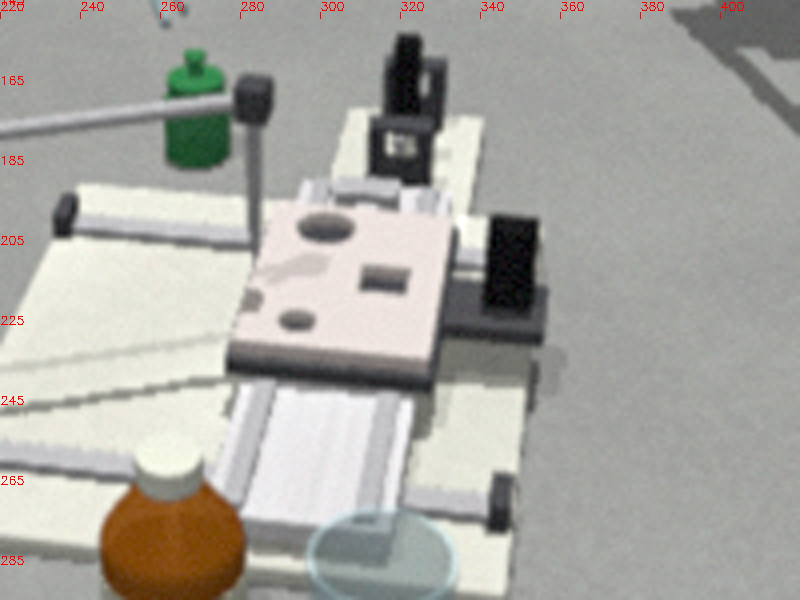

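The crops show, in full-image pixels: handle top (210.5,194.5)/(348,199.5), knob top (177.5,249.5)/(322,154), needle tip (263.5,215)/(283,206), big well (236,234)/(301,202), square (234.5,218.5)/(316,214.5), small (261,214)/(294,225).

```bash
cat > m.py <<'E'
from h import *
S=load('scene0');D=load('side0')
s=lambda X,Y:(S,140+(X-1.5)/4,160+(Y-1.5)/4)
d=lambda X,Y:(D,220+(X-1.5)/4,145+(Y-1.5)/4)
pts={'handle':[(283,138),(512,218),112],'knob':[(149,357),(408,37),116],'tip':[(495,222),(254,247),83],'ndltop':[(491,96),(254,122),175],
'big':[(386,297),(326,228),64],'small':[(484,215),(297,320),64],'sq':[(379,235),(385,278),64]}
P={}
for k,(a,b,z) in pts.items():
    p,e=tri(s(*a),d(*b)); P[k]=p
    print(k,p.round(1),e,onz(*s(*a),z)[:2].round(1),onz(*d(*b),z)[:2].round(1))
v=P['small']-P['big']; print('yaw',np.degrees(np.arctan2(-v[0],v[1]))+np.degrees(np.arctan2(2,100)), np.linalg.norm(v))
for k,a,b in [('big-h',115,-50),('sm-h',117,50),('sq-h',73,0)]: print(k,np.hypot(a,b),np.linalg.norm((P[{'big-h':'big','sm-h':'small','sq-h':'sq'}[k]]-P['handle'])[:2]))
E
python3 m.py
```

```text
handle [460.    9.2 112.9] [2.0, 2.0] [461.7   9.6] [458.1   5.8]
knob [ 516.2 -206.1  118.2] [0.8, 0.8] [ 515.3 -204.2] [ 515.3 -211.4]
tip [606.8   9.6  90.2] [0.8, 0.8] [602.9  18.5] [606.8  -1.9]
ndltop [605.8  13.  175.7] [0.7, 0.7] [606.   13.9] [605.3  11.2]
big [565.8 -52.6  64.6] [0.5, 0.5] [565.9 -52. ] [565.4 -54. ]
small [580.1  45.8  64.5] [0.6, 0.6] [580.5  46.4] [579.6  44.6]
sq [530.1   0.7  64.4] [1.0, 1.0] [531.    0.9] [529.1  -0.6]
yaw -7.132148426122357 99.46831058504057
big-h 125.39936203984452 122.54352596876667
sm-h 127.23600119463045 125.56333491187479
sq-h 73.0 70.56235479417633
```

View pics/wrist0.png

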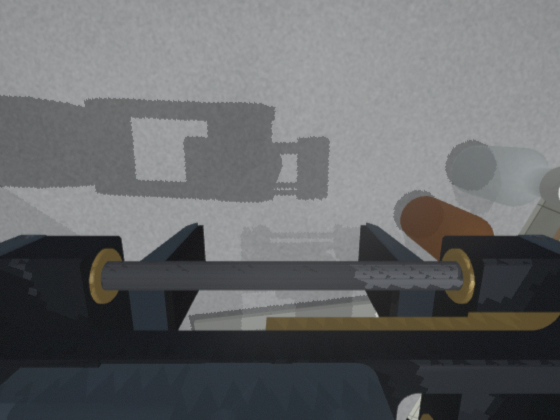

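Heights check out (handle 113, knob 118, wells 64.5), and all three wells give the same handle position: about (458,10), stage yaw about -7.1°. Needle is at about (606,12.5). Next I move above the handle, still high.

Request:
move_arm(
  plan=[
    {"tx": 2.69,"ty": -2.61},
    {"tx": 2.69,"ty": -2.61},
    {"tx": 2.69,"ty": -2.61},
    {"tx": 2.69,"ty": -2.61},
    {"tx": 2.69,"ty": -2.61},
    {"tx": 2.69,"ty": -2.61},
    {"tx": 2.69,"ty": -2.61},
    {"tx": 2.69,"ty": -2.61},
    {"tx": 2.69,"ty": -2.61},
    {"tx": 2.69,"ty": -2.61},
    {"tx": 2.69,"ty": -2.61},
    {"tx": 2.69,"ty": -2.61},
  ],
  gripper=9.1,
)

```text
schema error: expected keys tx, ty, tz, wx, wy, wz
```

Request:
move_arm(
  plan=[
    {"tx": 2.69,"ty": -2.61},
    {"tx": 2.69,"ty": -2.61},
    {"tx": 2.69,"ty": -2.61},
    {"tx": 2.69,"ty": -2.61},
    {"wz": -0.12},
    {"wz": -0.12},
    {"wz": -0.12},
    {"wz": -0.12},
    {"wz": -0.12},
    {"wz": -0.12},
    {"wz": -0.12},
    {"wz": -0.12},
  ],
)

```text
schema error: expected keys tx, ty, tz, wx, wy, wz
```

Request:
move_arm(
  plan=[
    {"wz": -0.12},
    {"wz": -0.12},
    {"wz": -0.12},
    {"wz": -0.12},
    {"wz": -0.12},
    {"wz": -0.12},
    {"wz": -0.12},
    {"wz": -0.12},
    {"wz": -0.12},
    {"wz": -0.12},
    {"wz": -0.12},
    {"wz": -0.12},
  ],
)

```text
schema error: expected keys tx, ty, tz, wx, wy, wz
```

All six keys are required.

Request:
move_arm(
  plan=[
    {"tx": 2.69,"ty": -2.61,"tz": 0,"wx": 0,"wy": 0,"wz": 0},
    {"tx": 2.69,"ty": -2.61,"tz": 0,"wx": 0,"wy": 0,"wz": 0},
    {"tx": 2.69,"ty": -2.61,"tz": 0,"wx": 0,"wy": 0,"wz": 0},
    {"tx": 2.69,"ty": -2.61,"tz": 0,"wx": 0,"wy": 0,"wz": 0},
    {"tx": 2.69,"ty": -2.61,"tz": 0,"wx": 0,"wy": 0,"wz": 0},
    {"tx": 2.69,"ty": -2.61,"tz": 0,"wx": 0,"wy": 0,"wz": 0},
    {"tx": 2.69,"ty": -2.61,"tz": 0,"wx": 0,"wy": 0,"wz": 0},
    {"tx": 2.69,"ty": -2.61,"tz": 0,"wx": 0,"wy": 0,"wz": 0},
    {"tx": 2.69,"ty": -2.61,"tz": 0,"wx": 0,"wy": 0,"wz": 0},
    {"tx": 2.69,"ty": -2.61,"tz": 0,"wx": 0,"wy": 0,"wz": 0},
    {"tx": 2.69,"ty": -2.61,"tz": 0,"wx": 0,"wy": 0,"wz": 0},
    {"tx": 2.69,"ty": -2.61,"tz": 0,"wx": 0,"wy": 0,"wz": 0},
  ],
  gripper=9.1,
)

```text
time_s: 1.15
ee_pos: [396.3, -124.0, 214.0]
ee_rot: [180.0, -0.0, 21.4]
force: [-0.1, -0.3, -0.7]
gripper_width: 90.9
gripper_force: 0.0
```

Request:
move_arm(
  plan=[
    {"tx": 2.69,"ty": -2.61,"tz": 0,"wx": 0,"wy": 0,"wz": 0},
    {"tx": 2.69,"ty": -2.61,"tz": 0,"wx": 0,"wy": 0,"wz": 0},
    {"tx": 2.69,"ty": -2.61,"tz": 0,"wx": 0,"wy": 0,"wz": 0},
    {"tx": 2.69,"ty": -2.61,"tz": 0,"wx": 0,"wy": 0,"wz": 0},
    {"tx": 0,"ty": 0,"tz": 0,"wx": 0,"wy": 0,"wz": -0.12},
    {"tx": 0,"ty": 0,"tz": 0,"wx": 0,"wy": 0,"wz": -0.12},
    {"tx": 0,"ty": 0,"tz": 0,"wx": 0,"wy": 0,"wz": -0.12},
    {"tx": 0,"ty": 0,"tz": 0,"wx": 0,"wy": 0,"wz": -0.12},
    {"tx": 0,"ty": 0,"tz": 0,"wx": 0,"wy": 0,"wz": -0.12},
    {"tx": 0,"ty": 0,"tz": 0,"wx": 0,"wy": 0,"wz": -0.12},
    {"tx": 0,"ty": 0,"tz": 0,"wx": 0,"wy": 0,"wz": -0.12},
    {"tx": 0,"ty": 0,"tz": 0,"wx": 0,"wy": 0,"wz": -0.12},
  ],
)

```text
time_s: 2.15
ee_pos: [457.9, 10.7, 213.7]
ee_rot: [-180.0, 0.0, 76.8]
force: [0.6, -0.2, 0.3]
gripper_width: 91.2
gripper_force: 0.0
```

Request:
move_arm(
  plan=[
    {"tx": 0,"ty": 0,"tz": 0,"wx": 0,"wy": 0,"wz": -0.12},
    {"tx": 0,"ty": 0,"tz": 0,"wx": 0,"wy": 0,"wz": -0.12},
    {"tx": 0,"ty": 0,"tz": 0,"wx": 0,"wy": 0,"wz": -0.12},
    {"tx": 0,"ty": 0,"tz": 0,"wx": 0,"wy": 0,"wz": -0.12},
    {"tx": 0,"ty": 0,"tz": 0,"wx": 0,"wy": 0,"wz": -0.12},
    {"tx": 0,"ty": 0,"tz": 0,"wx": 0,"wy": 0,"wz": -0.12},
    {"tx": 0,"ty": 0,"tz": 0,"wx": 0,"wy": 0,"wz": -0.12},
    {"tx": 0,"ty": 0,"tz": 0,"wx": 0,"wy": 0,"wz": -0.12},
    {"tx": 0,"ty": 0,"tz": 0,"wx": 0,"wy": 0,"wz": -0.12},
    {"tx": 0,"ty": 0,"tz": 0,"wx": 0,"wy": 0,"wz": -0.12},
    {"tx": 0,"ty": 0,"tz": 0,"wx": 0,"wy": 0,"wz": -0.12},
    {"tx": 0,"ty": 0,"tz": 0,"wx": 0,"wy": 0,"wz": -0.12},
  ],
)

```text
time_s: 3.15
ee_pos: [457.9, 10.6, 213.7]
ee_rot: [-180.0, -0.0, 159.3]
force: [0.7, 1.0, 0.5]
gripper_width: 91.3
gripper_force: 0.0
```

Request:
move_arm(
  plan=[
    {"tx": 0,"ty": 0,"tz": 0,"wx": 0,"wy": 0,"wz": -0.119},
    {"tx": 0,"ty": 0,"tz": 0,"wx": 0,"wy": 0,"wz": -0.119},
    {"tx": 0,"ty": 0,"tz": 2.3,"wx": 0,"wy": 0,"wz": 0},
    {"tx": 0,"ty": 0,"tz": 2.3,"wx": 0,"wy": 0,"wz": 0},
    {"tx": 0,"ty": 0,"tz": 2.3,"wx": 0,"wy": 0,"wz": 0},
    {"tx": 0,"ty": 0,"tz": 2.3,"wx": 0,"wy": 0,"wz": 0},
    {"tx": 0,"ty": 0,"tz": 0,"wx": 0,"wy": 0,"wz": 0},
    {"tx": 0,"ty": 0,"tz": 0,"wx": 0,"wy": 0,"wz": 0},
  ],
)

```text
time_s: 3.82
ee_pos: [457.4, 10.6, 121.3]
ee_rot: [-180.0, -0.2, 172.6]
force: [-0.1, 0.2, 0.4]
gripper_width: 91.0
gripper_force: 0.0
```

Run:
```python
from h import *
for n in ['scene','side','wrist']:
    f=grab(n,n+'1')
a=[load(n+'1')['color'][:,:,::-1] for n in ['scene','side','wrist']]
A=cv2.resize(a[0][170:280,150:300],(400,293)); B=cv2.resize(a[1][130:240,250:400],(400,293)); C=cv2.resize(a[2],(400,300))
cv2.imwrite('pics/m1.png',np.vstack([np.hstack([A,B]),np.hstack([C,np.zeros_like(C)])]))
print(env.state()['ee_pos'],env.state()['ee_rot'],[np.round(proj(load(n+'1'),p)) for n in ['wrist'] for p in [(458,10,112),(530,.7,64)]])
```

```text
[459.35823893  10.61393446 123.3756695 ] [1.79983758e+02 1.70941172e-01 1.72566653e+02] [array([281., 242.]), array([281., 303.])]
```

View pics/m1.png

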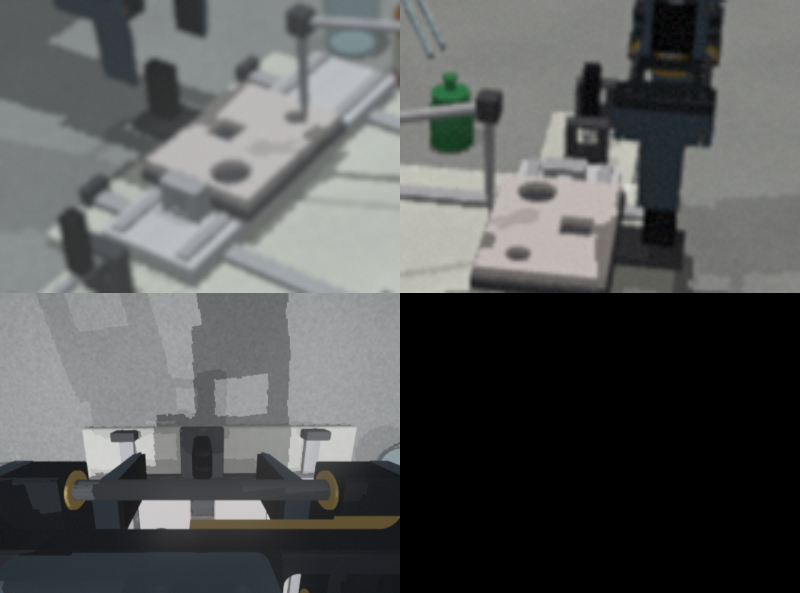

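Wrist view: the handle sits at column 283, centred between the open fingers, and the scene and side views agree. I descend and grip.

Request:
move_arm(
  plan=[
    {"tx": 0,"ty": 0,"tz": 2.4,"wx": 0,"wy": 0,"wz": 0},
    {"tx": 0,"ty": 0,"tz": 2.4,"wx": 0,"wy": 0,"wz": 0},
    {"tx": 0,"ty": 0,"tz": 0,"wx": 0,"wy": 0,"wz": 0},
  ],
)

```text
time_s: 4.22
ee_pos: [456.3, 10.6, 72.1]
ee_rot: [-180.0, -0.3, 172.6]
force: [-0.7, -0.0, 0.2]
gripper_width: 91.3
gripper_force: 0.0
```

Request:
move_arm(
  plan=[
    {"tx": 0,"ty": 0,"tz": 0,"wx": 0,"wy": 0,"wz": 0},
    {"tx": 0,"ty": 0,"tz": 0,"wx": 0,"wy": 0,"wz": 0},
    {"tx": 0,"ty": 0,"tz": 0,"wx": 0,"wy": 0,"wz": 0},
    {"tx": 0,"ty": 0,"tz": 0,"wx": 0,"wy": 0,"wz": 0},
    {"tx": 0,"ty": 0,"tz": 0,"wx": 0,"wy": 0,"wz": 0},
    {"tx": 0,"ty": 0,"tz": 0,"wx": 0,"wy": 0,"wz": 0},
    {"tx": 0,"ty": 0,"tz": 0,"wx": 0,"wy": 0,"wz": 0},
    {"tx": 0,"ty": 0,"tz": 0,"wx": 0,"wy": 0,"wz": 0},
    {"tx": 0,"ty": 0,"tz": 0,"wx": 0,"wy": 0,"wz": 0},
  ],
  gripper=1.2,
  force=25,
)

```text
time_s: 4.97
ee_pos: [458.2, 10.6, 74.0]
ee_rot: [-180.0, 0.0, 172.6]
force: [-0.0, -0.0, 0.2]
gripper_width: 33.7
gripper_force: 0.0
```

Request:
move_arm(
  plan=[
    {"tx": 0,"ty": 0,"tz": 0,"wx": 0,"wy": 0,"wz": 0},
    {"tx": 0,"ty": 0,"tz": 0,"wx": 0,"wy": 0,"wz": 0},
    {"tx": 0,"ty": 0,"tz": 0,"wx": 0,"wy": 0,"wz": 0},
    {"tx": 0,"ty": 0,"tz": 0,"wx": 0,"wy": 0,"wz": 0},
    {"tx": 0,"ty": 0,"tz": 0,"wx": 0,"wy": 0,"wz": 0},
  ],
)

```text
time_s: 5.38
ee_pos: [458.1, 10.7, 73.9]
ee_rot: [-180.0, -0.0, 172.6]
force: [0.4, 1.6, 0.1]
gripper_width: 18.0
gripper_force: 25.0
```

Run:
```python
from h import *
print(env.state()['ee_pos'],env.state()['force'],env.state()['gripper_width'],env.state()['gripper_force'])
S=load('scene0');D=load('side0')
# needle axis: dark/grey column centre per row vs neighbours, in both views (between z~95 and 165)
for f,u0,rows in [(S,263,range(188,206,3)),(D,283,range(178,200,3))]:
    g=f['color'].astype(float).mean(2); out=[]
    for r in rows:
        w=g[r,int(u0)-9:int(u0)+10]; base=np.median(w); m=np.clip(base-w-15,0,None); out.append((r,round(float((m*np.arange(u0-9,u0+10)).sum()/max(m.sum(),1)),2)))
    print(out)
for n,f,uv in [('beaker',S,(281,188)),('bottle',S,(311,199)),('jar',D,(269,183))]: print(n,onz(f,*uv,0).round())
```

```text
[458.14292017  10.69296579  73.87694143] [0.42231804 1.57331251 0.10331905] 18.027271751629936 24.999890327453613
[(188, 262.93), (191, 263.16), (194, 263.25), (197, 263.46), (200, 262.83), (203, 262.99)]
[(178, 277.05), (181, 276.65), (184, 277.14), (187, 282.97), (190, 283.24), (193, 283.13), (196, 283.15), (199, 283.15)]
beaker [533. 270.   0.]
bottle [637. 250.   0.]
jar [ 663. -250.    0.]
```

```bash
cat > n.py <<'E'
from h import *
from scipy.optimize import fsolve
S=load('scene0');D=load('side0')
for z in (100,130,150):
    n=fsolve(lambda q:[proj(S,[*q,z])[0]-263.15,proj(D,[*q,z])[0]-283.15],[605,12]); print(z,n.round(1), proj(S,[*n,z])[1],proj(D,[*n,z])[1])
t=np.radians(-7.13);ux=np.array([np.cos(t),np.sin(t)]);uy=np.array([-ux[1],ux[0]])
h=np.array([458.1,10.5]); n=np.array([605.9,12.6])
w={'big':(565.8,-52.6),'small':(580.1,45.8),'sq':(530.1,.7)}
o={'big':(115,-50),'small':(117,50),'sq':(73,0)}
for k in w:
    dm=n-w[k]; g=n-h-o[k][0]*ux-o[k][1]*uy
    print(k,'measured',round(dm@ux,1),round(dm@uy,1),'model',round(g@ux,1),round(g@uy,1))
E
python3 n.py
```

```text
100 [605.8  12.8] 210.82939614347367 203.71449469418877
130 [605.3  15.9] 199.58556534736516 193.3961876668897
150 [605.   17.9] 191.9179652282187 186.30896228172995
big measured 31.7 69.7 model 31.4 70.4
small measured 29.7 -29.7 model 29.4 -29.6
sq measured 73.7 21.2 model 73.4 20.4
```

Request:
move_arm(
  plan=[
    {"tx": -0.35,"ty": 0.78,"tz": 0,"wx": 0,"wy": 0,"wz": 0},
    {"tx": -0.35,"ty": 0.78,"tz": 0,"wx": 0,"wy": 0,"wz": 0},
    {"tx": -0.35,"ty": 0.78,"tz": 0,"wx": 0,"wy": 0,"wz": 0},
    {"tx": -0.35,"ty": 0.78,"tz": 0,"wx": 0,"wy": 0,"wz": 0},
    {"tx": -0.35,"ty": 0.78,"tz": 0,"wx": 0,"wy": 0,"wz": 0},
    {"tx": -0.35,"ty": 0.78,"tz": 0,"wx": 0,"wy": 0,"wz": 0},
    {"tx": -0.35,"ty": 0.78,"tz": 0,"wx": 0,"wy": 0,"wz": 0},
    {"tx": -0.35,"ty": 0.78,"tz": 0,"wx": 0,"wy": 0,"wz": 0},
    {"tx": -0.35,"ty": 0.78,"tz": 0,"wx": 0,"wy": 0,"wz": 0},
    {"tx": 0,"ty": 0,"tz": 0,"wx": 0,"wy": 0,"wz": 0},
    {"tx": 0,"ty": 0,"tz": 0,"wx": 0,"wy": 0,"wz": 0},
  ],
)

```text
time_s: 6.3
ee_pos: [499.6, 77.1, 73.9]
ee_rot: [179.9, 0.1, 172.6]
force: [1.7, 0.8, -1.8]
gripper_width: 17.9
gripper_force: 25.0
```

Run:
```python
from h import *
f=grab('scene','scene2');g=grab('side','side2'); print(env.state()['ee_pos'],env.state()['force'])
o=[]
for f,(x,y) in [(f,(215,165)),(g,(235,150))]:
    c=cv2.convertScaleAbs(cv2.resize(f['color'][y:y+75,x:x+100,::-1],(800,600),interpolation=cv2.INTER_CUBIC),alpha=1.2)[:,100:500] if 0 else cv2.convertScaleAbs(cv2.resize(f['color'][y:y+86,x:x+57,::-1],(399,602),interpolation=cv2.INTER_CUBIC),alpha=1.2)[:600]
    for k in range(0,57,10): cv2.putText(c,str(x+k),(k*7,10),0,.4,(0,0,255))
    for k in range(0,86,10): cv2.putText(c,str(y+k),(0,k*7+4),0,.4,(0,0,255))
    o.append(c)
cv2.imwrite('pics/m2.png',np.hstack(o))
```

```text
[499.12188566  76.43982892  73.91086903] [ 2.1784931   0.41335603 -0.59628671]
```

View pics/m2.png

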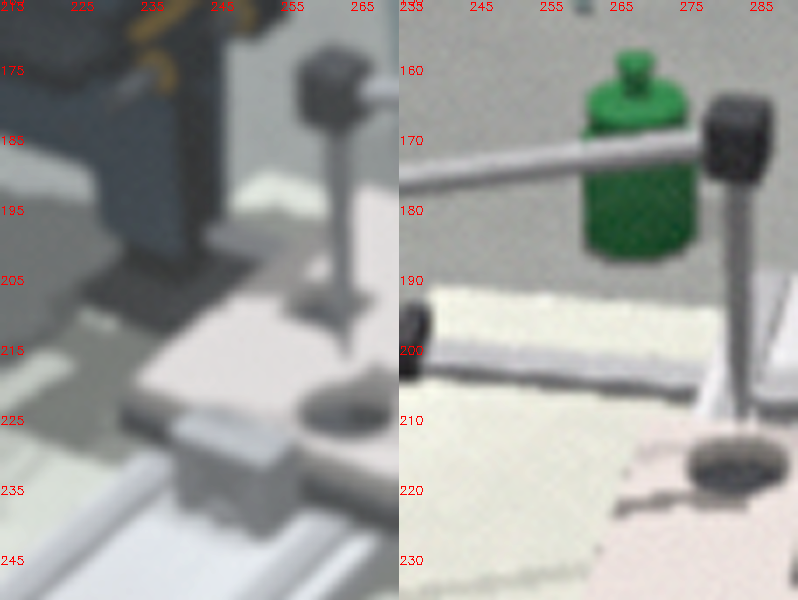

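Scene: tip (264.2,215), big-well centre (264.2,223.2). Side: tip (283.8,210), well centre (283.4,216.5). I'll triangulate both.

Run:
```python
from h import *
S=load('scene2');D=load('side2')
a,e=tri((S,264.2,215),(D,283.8,210));b,e2=tri((S,264.2,223.2),(D,283.4,216.5));print(a,e,b,e2)
print(onz(S,264.2,215,83),onz(D,283.8,210,83),onz(S,264.2,223.2,64),onz(D,283.4,216.5,64))
for z in(64,83,130,170):
  p=[*b[:2],z];print(z,proj(S,p),proj(D,p))
# automatic needle axis and well ellipse
for f,c in[(S,(264,223)),(D,(283,216))]:
    r=cv2.cvtColor(f['color'],cv2.COLOR_RGB2GRAY); x,y=c; m=(r[y-8:y+9,x-12:x+13]<110).astype(np.uint8)
    M=cv2.moments(m,True); print('well',x-12+M['m10']/M['m00'],y-8+M['m01']/M['m00'],M['m00'])
    for v in range(y-40,y-7,4):
        w=r[v,x-8:x+9].astype(float); q=np.clip(np.percentile(w,60)-12-w,0,None); print(v,round(x-8+(q*np.arange(17)).sum()/max(1,q.sum()),2),end=' ')
```

```text
[604.92087238  17.20448187  85.10074705] [0.8, 0.8] [606.2581861   13.01996143  63.84998568] [0.8, 0.8]
[604.46723419  19.74917363  83.        ] [604.35601623  13.47366216  83.        ] [607.27781543  12.7613089   64.        ] [605.4951226   12.68058637  64.        ]
64 (np.float64(263.87149179459277), np.float64(223.0415980447757)) (np.float64(283.06904636780416), np.float64(216.57330830769476))
83 (np.float64(263.61475104528296), np.float64(216.64953661837654)) (np.float64(282.99791180050784), np.float64(209.8730861403128))
130 (np.float64(262.957308670877), np.float64(200.28122713568837)) (np.float64(282.81593176593043), np.float64(192.7322401628974))
170 (np.float64(262.3712656755695), np.float64(185.6905443765765)) (np.float64(282.6539281480171), np.float64(177.4729889550129))
well 263.8493150684931 224.4931506849315 73.0
183 262.57 187 262.88 191 263.68 195 262.53 199 260.66 203 260.91 207 261.38 211 261.96 215 263.88 well 283.76635514018693 215.37383177570092 107.0
176 280.37 180 278.26 184 279.02 188 282.92 192 282.93 196 284.28 200 283.78 204 283.46 208 287.48
```

Tip triangulates to about (605,16.5), the well to about (606.2,13). I correct by about (-1.7,+3.5) mm in stage axes and check again.

Request:
move_arm(
  plan=[
    {"tx": 0.08,"ty": 0.17,"tz": 0,"wx": 0,"wy": 0,"wz": 0},
    {"tx": 0.08,"ty": 0.18,"tz": 0,"wx": 0,"wy": 0,"wz": 0},
    {"tx": 0,"ty": 0,"tz": 0,"wx": 0,"wy": 0,"wz": 0},
    {"tx": 0,"ty": 0,"tz": 0,"wx": 0,"wy": 0,"wz": 0},
    {"tx": 0,"ty": 0,"tz": 0,"wx": 0,"wy": 0,"wz": 0},
    {"tx": 0,"ty": 0,"tz": 0,"wx": 0,"wy": 0,"wz": 0},
  ],
)

```text
time_s: 6.9
ee_pos: [497.2, 79.6, 73.9]
ee_rot: [-180.0, -0.0, 172.6]
force: [0.7, -1.7, -1.2]
gripper_width: 18.1
gripper_force: 25.0
```

```bash
cat > v.py <<'E'
from h import *
import sys
# averaged zoom of both views; args: tag, scene x y, side x y
t=sys.argv[1]; a=list(map(int,sys.argv[2:])); o=[]
for n,x,y in [('scene',*a[:2]),('side',*a[2:])]:
    fs=[grab(n,f'{n}{t}')['color'].astype(np.float32) for _ in range(4)]
    c=np.mean(fs,0)[y:y+60,x:x+40,::-1].astype(np.uint8)
    c=cv2.convertScaleAbs(cv2.resize(c,(400,600),interpolation=cv2.INTER_CUBIC),alpha=1.25)
    for k in range(0,40,5): cv2.line(c,(k*10+5,0),(k*10+5,6),(0,0,255)); cv2.putText(c,str(x+k),(k*10-5,18),0,.4,(0,0,255))
    for k in range(0,60,5): cv2.line(c,(0,k*10+5),(6,k*10+5),(0,0,255)); cv2.putText(c,str(y+k),(8,k*10+9),0,.4,(0,0,255))
    o.append(c)
cv2.imwrite(f'pics/m{t}.png',np.hstack(o)); print(env.state()['ee_pos'],env.state()['time_s'])
E
python3 v.py 3 244 175 263 170
```

```text
[497.20059284  79.77161337  73.92303074] 7.3
```

View pics/m3.png

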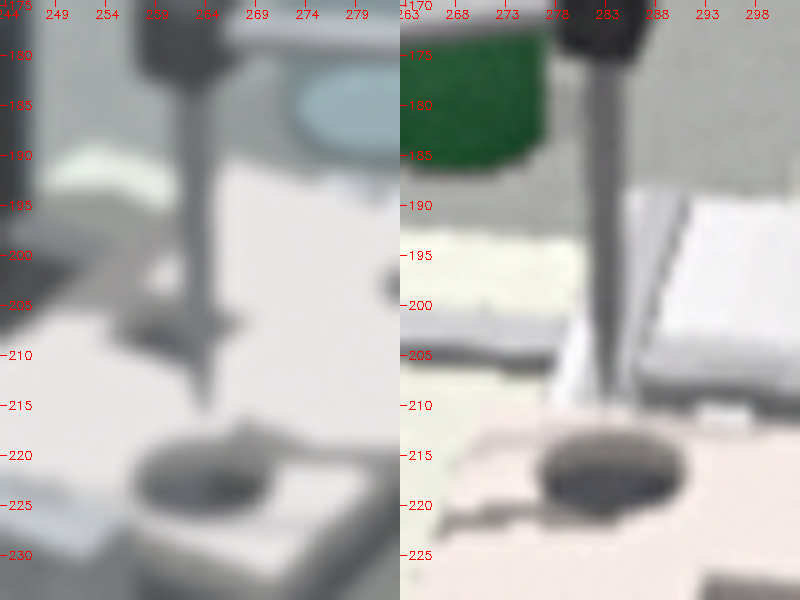

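Big well is centred under the tip in both views: expected tip (263.5,215.7)/(283.5,210.1), seen (263.9,215.5)/(283.4,209.5). I dwell here, then move to the small well.

Request:
move_arm(
  plan=[
    {"tx": 0,"ty": 0,"tz": 0,"wx": 0,"wy": 0,"wz": 0},
    {"tx": 0,"ty": 0,"tz": 0,"wx": 0,"wy": 0,"wz": 0},
    {"tx": 0,"ty": 0,"tz": 0,"wx": 0,"wy": 0,"wz": 0},
    {"tx": 0,"ty": 0,"tz": 0,"wx": 0,"wy": 0,"wz": 0},
    {"tx": 0,"ty": 0,"tz": 0,"wx": 0,"wy": 0,"wz": 0},
    {"tx": 0,"ty": 0,"tz": 0,"wx": 0,"wy": 0,"wz": 0},
    {"tx": 0,"ty": 0,"tz": 0,"wx": 0,"wy": 0,"wz": 0},
    {"tx": 0,"ty": 0,"tz": 0,"wx": 0,"wy": 0,"wz": 0},
    {"tx": 0,"ty": 0,"tz": 0,"wx": 0,"wy": 0,"wz": 0},
    {"tx": 0,"ty": 0,"tz": 0,"wx": 0,"wy": 0,"wz": 0},
    {"tx": 0,"ty": 0,"tz": 0,"wx": 0,"wy": 0,"wz": 0},
    {"tx": 0,"ty": 0,"tz": 0,"wx": 0,"wy": 0,"wz": 0},
  ],
)

```text
time_s: 8.3
ee_pos: [497.3, 79.8, 73.9]
ee_rot: [-180.0, -0.0, 172.6]
force: [-0.9, -0.6, -1.4]
gripper_width: 17.8
gripper_force: 25.0
```

Request:
move_arm(
  plan=[
    {"tx": 0,"ty": 0,"tz": 0,"wx": 0,"wy": 0,"wz": 0},
    {"tx": 0,"ty": 0,"tz": 0,"wx": 0,"wy": 0,"wz": 0},
    {"tx": 0.015,"ty": -1,"tz": 0,"wx": 0,"wy": 0,"wz": 0},
    {"tx": 0.015,"ty": -1,"tz": 0,"wx": 0,"wy": 0,"wz": 0},
    {"tx": 0.015,"ty": -1,"tz": 0,"wx": 0,"wy": 0,"wz": 0},
    {"tx": 0.015,"ty": -1,"tz": 0,"wx": 0,"wy": 0,"wz": 0},
    {"tx": 0.015,"ty": -1,"tz": 0,"wx": 0,"wy": 0,"wz": 0},
    {"tx": 0.015,"ty": -1,"tz": 0,"wx": 0,"wy": 0,"wz": 0},
    {"tx": 0.015,"ty": -1,"tz": 0,"wx": 0,"wy": 0,"wz": 0},
    {"tx": 0.015,"ty": -1,"tz": 0,"wx": 0,"wy": 0,"wz": 0},
    {"tx": 0.015,"ty": -1,"tz": 0,"wx": 0,"wy": 0,"wz": 0},
    {"tx": 0.015,"ty": -1,"tz": 0,"wx": 0,"wy": 0,"wz": 0},
  ],
)

```text
time_s: 9.3
ee_pos: [482.8, -20.2, 73.9]
ee_rot: [180.0, 0.0, 172.5]
force: [1.1, 1.5, -3.6]
gripper_width: 18.1
gripper_force: 25.0
```

Request:
move_arm(
  plan=[
    {"tx": 0,"ty": 0,"tz": 0,"wx": 0,"wy": 0,"wz": 0},
    {"tx": 0,"ty": 0,"tz": 0,"wx": 0,"wy": 0,"wz": 0},
    {"tx": 0,"ty": 0,"tz": 0,"wx": 0,"wy": 0,"wz": 0},
  ],
)

```text
time_s: 9.55
ee_pos: [482.7, -19.5, 73.9]
ee_rot: [-180.0, -0.0, 172.6]
force: [0.6, -1.7, -3.6]
gripper_width: 18.3
gripper_force: 25.0
```

```bash
python3 v.py 4 244 175 263 170
```

```text
[482.78084629 -18.91368351  73.91466606] 9.95
```

View pics/m4.png

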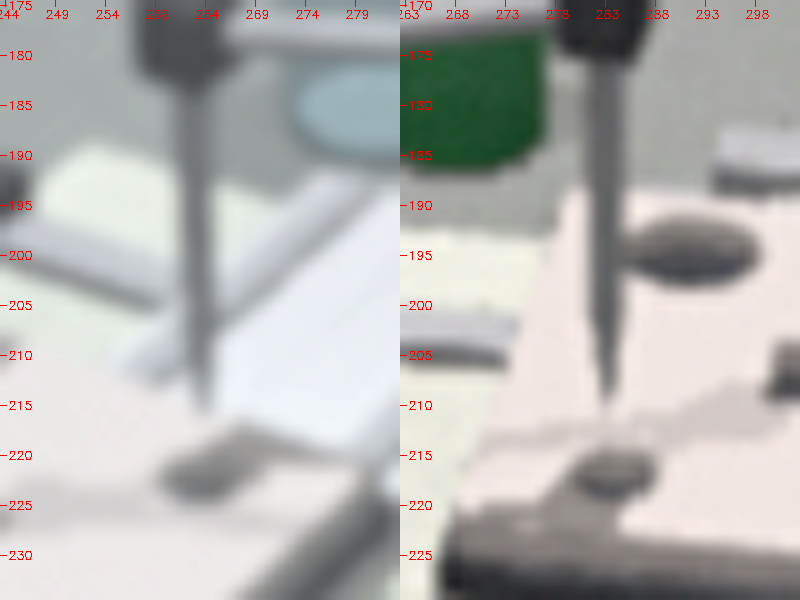

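Small well centre is at (263.5,222)/(283.9,216.9), the same place the big well had, so it is centred. I dwell, then go to the square well.

Request:
move_arm(
  plan=[
    {"tx": 0,"ty": 0,"tz": 0,"wx": 0,"wy": 0,"wz": 0},
    {"tx": 0,"ty": 0,"tz": 0,"wx": 0,"wy": 0,"wz": 0},
    {"tx": 0,"ty": 0,"tz": 0,"wx": 0,"wy": 0,"wz": 0},
    {"tx": 0,"ty": 0,"tz": 0,"wx": 0,"wy": 0,"wz": 0},
    {"tx": 0,"ty": 0,"tz": 0,"wx": 0,"wy": 0,"wz": 0},
    {"tx": 0,"ty": 0,"tz": 0,"wx": 0,"wy": 0,"wz": 0},
    {"tx": 0,"ty": 0,"tz": 0,"wx": 0,"wy": 0,"wz": 0},
    {"tx": 0,"ty": 0,"tz": 0,"wx": 0,"wy": 0,"wz": 0},
    {"tx": 0,"ty": 0,"tz": 0,"wx": 0,"wy": 0,"wz": 0},
    {"tx": 0,"ty": 0,"tz": 0,"wx": 0,"wy": 0,"wz": 0},
    {"tx": 0,"ty": 0,"tz": 0,"wx": 0,"wy": 0,"wz": 0},
    {"tx": 0,"ty": 0,"tz": 0,"wx": 0,"wy": 0,"wz": 0},
  ],
)

```text
time_s: 10.95
ee_pos: [482.8, -19.1, 73.9]
ee_rot: [180.0, -0.0, 172.6]
force: [-0.9, 1.2, -2.7]
gripper_width: 17.8
gripper_force: 25.0
```

Request:
move_arm(
  plan=[
    {"tx": 0,"ty": 0,"tz": 0,"wx": 0,"wy": 0,"wz": 0},
    {"tx": 0,"ty": 0,"tz": 0,"wx": 0,"wy": 0,"wz": 0},
    {"tx": -0.438,"ty": 0.5,"tz": 0,"wx": 0,"wy": 0,"wz": 0},
    {"tx": -0.438,"ty": 0.5,"tz": 0,"wx": 0,"wy": 0,"wz": 0},
    {"tx": -0.438,"ty": 0.5,"tz": 0,"wx": 0,"wy": 0,"wz": 0},
    {"tx": -0.438,"ty": 0.5,"tz": 0,"wx": 0,"wy": 0,"wz": 0},
    {"tx": -0.438,"ty": 0.5,"tz": 0,"wx": 0,"wy": 0,"wz": 0},
    {"tx": -0.438,"ty": 0.5,"tz": 0,"wx": 0,"wy": 0,"wz": 0},
    {"tx": -0.438,"ty": 0.5,"tz": 0,"wx": 0,"wy": 0,"wz": 0},
    {"tx": -0.438,"ty": 0.5,"tz": 0,"wx": 0,"wy": 0,"wz": 0},
    {"tx": -0.438,"ty": 0.5,"tz": 0,"wx": 0,"wy": 0,"wz": 0},
    {"tx": -0.438,"ty": 0.5,"tz": 0,"wx": 0,"wy": 0,"wz": 0},
  ],
)

```text
time_s: 11.95
ee_pos: [533.3, 25.2, 73.9]
ee_rot: [-180.0, -0.0, 172.6]
force: [-1.5, -1.5, -1.8]
gripper_width: 17.8
gripper_force: 25.0
```

Request:
move_arm(
  plan=[
    {"tx": 0,"ty": 0,"tz": 0,"wx": 0,"wy": 0,"wz": 0},
    {"tx": 0,"ty": 0,"tz": 0,"wx": 0,"wy": 0,"wz": 0},
    {"tx": 0,"ty": 0,"tz": 0,"wx": 0,"wy": 0,"wz": 0},
    {"tx": 0,"ty": 0,"tz": 0,"wx": 0,"wy": 0,"wz": 0},
    {"tx": 0,"ty": 0,"tz": 0,"wx": 0,"wy": 0,"wz": 0},
    {"tx": 0,"ty": 0,"tz": 0,"wx": 0,"wy": 0,"wz": 0},
  ],
)

```text
time_s: 12.45
ee_pos: [533.0, 24.8, 73.9]
ee_rot: [180.0, 0.0, 172.5]
force: [1.2, 1.5, -5.0]
gripper_width: 18.3
gripper_force: 25.0
```

```bash
python3 v.py 5 244 175 263 170
python3 - <<'E'
from h import *
S=load('scene5');D=load('side5')
for f,c in[(S,(264,222)),(D,(284,217))]:
    r=cv2.cvtColor(f['color'],cv2.COLOR_RGB2GRAY);x,y=c;w=r[y-5:y+7,x-11:x+12]
    m=(w<(np.percentile(w,95)+np.percentile(w,5))/2).astype(np.uint8);print('\n'.join(''.join('#' if a else '.' for a in q) for q in m)); M=cv2.moments(m,True);print(x-11+M['m10']/M['m00'],y-5+M['m01']/M['m00'])
E
```

```text
[532.83379644  24.7216343   73.92687806] 12.85
######.................
######.........###.....
######....##########...
######..##############.
...################....
.....#############.....
.....############......
.....###########.......
.......#########.......
..........####.........
.......................
.......................
262.8965517241379 221.19827586206895
.......................
.......................
......########..#......
......############.....
......############.####
.....############..####
.....############..####
.....############..####
....############...####
#..#########........###
....................###
....................###
285.68333333333334 217.95
```

Square well is centred too (about (264.3,222)/(283.9,217.5)). I dwell, then drive the saddle towards its home stop, about 83 mm away by the bolt line.

Request:
move_arm(
  plan=[
    {"tx": 0,"ty": 0,"tz": 0,"wx": 0,"wy": 0,"wz": 0},
    {"tx": 0,"ty": 0,"tz": 0,"wx": 0,"wy": 0,"wz": 0},
    {"tx": 0,"ty": 0,"tz": 0,"wx": 0,"wy": 0,"wz": 0},
    {"tx": 0,"ty": 0,"tz": 0,"wx": 0,"wy": 0,"wz": 0},
    {"tx": 0,"ty": 0,"tz": 0,"wx": 0,"wy": 0,"wz": 0},
    {"tx": 0,"ty": 0,"tz": 0,"wx": 0,"wy": 0,"wz": 0},
    {"tx": 0,"ty": 0,"tz": 0,"wx": 0,"wy": 0,"wz": 0},
    {"tx": 0,"ty": 0,"tz": 0,"wx": 0,"wy": 0,"wz": 0},
    {"tx": 0,"ty": 0,"tz": 0,"wx": 0,"wy": 0,"wz": 0},
    {"tx": 0,"ty": 0,"tz": 0,"wx": 0,"wy": 0,"wz": 0},
    {"tx": 0,"ty": 0,"tz": 0,"wx": 0,"wy": 0,"wz": 0},
    {"tx": 0,"ty": 0,"tz": 0,"wx": 0,"wy": 0,"wz": 0},
  ],
)

```text
time_s: 13.85
ee_pos: [532.8, 24.7, 74.0]
ee_rot: [-180.0, 0.0, 172.6]
force: [1.6, 0.4, -5.1]
gripper_width: 18.2
gripper_force: 25.0
```

Request:
move_arm(
  plan=[
    {"tx": 0,"ty": 0,"tz": 0,"wx": 0,"wy": 0,"wz": 0},
    {"tx": 0,"ty": 0,"tz": 0,"wx": 0,"wy": 0,"wz": 0},
    {"tx": 0.8,"ty": 0,"tz": 0,"wx": 0,"wy": 0,"wz": 0},
    {"tx": 0.8,"ty": 0,"tz": 0,"wx": 0,"wy": 0,"wz": 0},
    {"tx": 0.8,"ty": 0,"tz": 0,"wx": 0,"wy": 0,"wz": 0},
    {"tx": 0.8,"ty": 0,"tz": 0,"wx": 0,"wy": 0,"wz": 0},
    {"tx": 0.8,"ty": 0,"tz": 0,"wx": 0,"wy": 0,"wz": 0},
    {"tx": 0.8,"ty": 0,"tz": 0,"wx": 0,"wy": 0,"wz": 0},
    {"tx": 0.8,"ty": 0,"tz": 0,"wx": 0,"wy": 0,"wz": 0},
    {"tx": 0.8,"ty": 0,"tz": 0,"wx": 0,"wy": 0,"wz": 0},
    {"tx": 0.8,"ty": 0,"tz": 0,"wx": 0,"wy": 0,"wz": 0},
    {"tx": 0,"ty": 0,"tz": 0,"wx": 0,"wy": 0,"wz": 0},
  ],
)

```text
time_s: 14.85
ee_pos: [458.8, 34.3, 74.0]
ee_rot: [-180.0, -0.2, 172.6]
force: [-2.0, -1.5, -4.2]
gripper_width: 18.0
gripper_force: 25.0
```

Request:
move_arm(
  plan=[
    {"tx": 0.2,"ty": 0,"tz": 0,"wx": 0,"wy": 0,"wz": 0},
    {"tx": 0.2,"ty": 0,"tz": 0,"wx": 0,"wy": 0,"wz": 0},
    {"tx": 0.2,"ty": 0,"tz": 0,"wx": 0,"wy": 0,"wz": 0},
    {"tx": 0,"ty": 0,"tz": 0,"wx": 0,"wy": 0,"wz": 0},
  ],
)

```text
time_s: 15.18
ee_pos: [455.2, 34.9, 73.9]
ee_rot: [-180.0, -0.0, 172.6]
force: [-0.3, -1.7, -3.2]
gripper_width: 18.0
gripper_force: 25.0
```

Request:
move_arm(
  plan=[
    {"tx": 0.15,"ty": 0,"tz": 0,"wx": 0,"wy": 0,"wz": 0},
    {"tx": 0.15,"ty": 0,"tz": 0,"wx": 0,"wy": 0,"wz": 0},
    {"tx": 0.15,"ty": 0,"tz": 0,"wx": 0,"wy": 0,"wz": 0},
    {"tx": 0,"ty": 0,"tz": 0,"wx": 0,"wy": 0,"wz": 0},
  ],
)

```text
time_s: 15.52
ee_pos: [450.7, 35.5, 73.9]
ee_rot: [-180.0, -0.0, 172.6]
force: [0.6, -1.8, -3.9]
gripper_width: 17.9
gripper_force: 25.0
```

Request:
move_arm(
  plan=[
    {"tx": 0.1,"ty": 0,"tz": 0,"wx": 0,"wy": 0,"wz": 0},
    {"tx": 0.1,"ty": 0,"tz": 0,"wx": 0,"wy": 0,"wz": 0},
    {"tx": 0.1,"ty": 0,"tz": 0,"wx": 0,"wy": 0,"wz": 0},
    {"tx": 0,"ty": 0,"tz": 0,"wx": 0,"wy": 0,"wz": 0},
  ],
)

```text
time_s: 15.85
ee_pos: [450.1, 35.7, 74.0]
ee_rot: [180.0, 0.2, 172.6]
force: [6.8, -2.1, -10.1]
gripper_width: 18.1
gripper_force: 25.0
```

The saddle stop is reached (+7 N) at stage x ≈ 442, as predicted. Next, the tray to the right.

Request:
move_arm(
  plan=[
    {"tx": 0,"ty": -0.8,"tz": 0,"wx": 0,"wy": 0,"wz": 0},
    {"tx": 0,"ty": -0.8,"tz": 0,"wx": 0,"wy": 0,"wz": 0},
    {"tx": 0,"ty": -0.8,"tz": 0,"wx": 0,"wy": 0,"wz": 0},
    {"tx": 0,"ty": -0.8,"tz": 0,"wx": 0,"wy": 0,"wz": 0},
    {"tx": 0,"ty": -0.8,"tz": 0,"wx": 0,"wy": 0,"wz": 0},
    {"tx": 0,"ty": -0.8,"tz": 0,"wx": 0,"wy": 0,"wz": 0},
    {"tx": 0,"ty": 0,"tz": 0,"wx": 0,"wy": 0,"wz": 0},
  ],
)

```text
time_s: 16.43
ee_pos: [444.2, -12.7, 74.0]
ee_rot: [-180.0, 0.3, 172.5]
force: [7.6, -2.5, -10.9]
gripper_width: 17.9
gripper_force: 25.0
```

Request:
move_arm(
  plan=[
    {"tx": 0,"ty": -0.2,"tz": 0,"wx": 0,"wy": 0,"wz": 0},
    {"tx": 0,"ty": -0.2,"tz": 0,"wx": 0,"wy": 0,"wz": 0},
    {"tx": 0,"ty": -0.2,"tz": 0,"wx": 0,"wy": 0,"wz": 0},
    {"tx": 0,"ty": 0,"tz": 0,"wx": 0,"wy": 0,"wz": 0},
  ],
)

```text
time_s: 16.77
ee_pos: [443.6, -17.8, 74.0]
ee_rot: [180.0, 0.3, 172.5]
force: [7.2, 0.3, -11.3]
gripper_width: 17.7
gripper_force: 25.0
```

Request:
move_arm(
  plan=[
    {"tx": 0,"ty": -0.2,"tz": 0,"wx": 0,"wy": 0,"wz": 0},
    {"tx": 0,"ty": -0.2,"tz": 0,"wx": 0,"wy": 0,"wz": 0},
    {"tx": 0,"ty": -0.2,"tz": 0,"wx": 0,"wy": 0,"wz": 0},
    {"tx": 0,"ty": 0,"tz": 0,"wx": 0,"wy": 0,"wz": 0},
  ],
)

```text
time_s: 17.1
ee_pos: [442.8, -23.7, 74.0]
ee_rot: [180.0, 0.3, 172.5]
force: [8.8, -0.8, -12.5]
gripper_width: 18.1
gripper_force: 25.0
```

Request:
move_arm(
  plan=[
    {"tx": 0,"ty": -0.2,"tz": 0,"wx": 0,"wy": 0,"wz": 0},
    {"tx": 0,"ty": -0.2,"tz": 0,"wx": 0,"wy": 0,"wz": 0},
    {"tx": 0,"ty": -0.2,"tz": 0,"wx": 0,"wy": 0,"wz": 0},
    {"tx": 0,"ty": 0,"tz": 0,"wx": 0,"wy": 0,"wz": 0},
  ],
)

```text
time_s: 17.43
ee_pos: [442.1, -29.7, 74.0]
ee_rot: [180.0, 0.3, 172.5]
force: [9.3, -1.2, -12.6]
gripper_width: 18.1
gripper_force: 25.0
```

Request:
move_arm(
  plan=[
    {"tx": 0,"ty": -0.2,"tz": 0,"wx": 0,"wy": 0,"wz": 0},
    {"tx": 0,"ty": -0.2,"tz": 0,"wx": 0,"wy": 0,"wz": 0},
    {"tx": 0,"ty": -0.2,"tz": 0,"wx": 0,"wy": 0,"wz": 0},
    {"tx": 0,"ty": 0,"tz": 0,"wx": 0,"wy": 0,"wz": 0},
  ],
)

```text
time_s: 17.77
ee_pos: [441.4, -35.7, 74.0]
ee_rot: [180.0, 0.3, 172.5]
force: [7.5, -0.6, -11.5]
gripper_width: 18.3
gripper_force: 25.0
```

Run:
```python
from h import *
grab('scene','scene6');grab('side','side6')
a=load('scene6')['color'][180:300,140:300,::-1];b=load('side6')['color'][140:260,250:410,::-1]
cv2.imwrite('pics/m6.png',np.hstack([cv2.resize(q,(400,300),interpolation=cv2.INTER_CUBIC) for q in(a,b)]))
print(env.state()['ee_pos'],env.state()['force'])
```

```text
[441.39701669 -35.68788487  73.97315234] [  8.36017468  -0.54104027 -12.41997218]
```

View pics/m6.png

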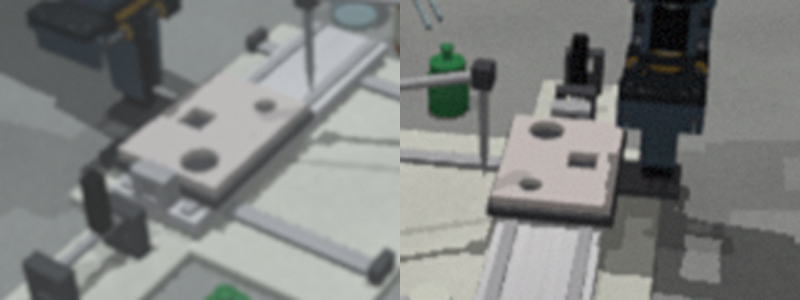

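The scene shows the keeper (155,185 in the crop) close to the saddle's right end, with some travel left. I keep feeling for the stop.

Request:
move_arm(
  plan=[
    {"tx": 0,"ty": -0.2,"tz": 0,"wx": 0,"wy": 0,"wz": 0},
    {"tx": 0,"ty": -0.2,"tz": 0,"wx": 0,"wy": 0,"wz": 0},
    {"tx": 0,"ty": -0.2,"tz": 0,"wx": 0,"wy": 0,"wz": 0},
    {"tx": 0,"ty": 0,"tz": 0,"wx": 0,"wy": 0,"wz": 0},
  ],
)

```text
time_s: 18.2
ee_pos: [440.7, -41.6, 74.0]
ee_rot: [180.0, 0.3, 172.5]
force: [8.6, -1.9, -12.5]
gripper_width: 17.8
gripper_force: 25.0
```

Request:
move_arm(
  plan=[
    {"tx": 0,"ty": -0.2,"tz": 0,"wx": 0,"wy": 0,"wz": 0},
    {"tx": 0,"ty": -0.2,"tz": 0,"wx": 0,"wy": 0,"wz": 0},
    {"tx": 0,"ty": -0.2,"tz": 0,"wx": 0,"wy": 0,"wz": 0},
    {"tx": 0,"ty": 0,"tz": 0,"wx": 0,"wy": 0,"wz": 0},
  ],
)

```text
time_s: 18.53
ee_pos: [439.9, -47.6, 74.0]
ee_rot: [180.0, 0.3, 172.5]
force: [9.0, -1.0, -11.9]
gripper_width: 17.9
gripper_force: 25.0
```

Request:
move_arm(
  plan=[
    {"tx": 0,"ty": -0.15,"tz": 0,"wx": 0,"wy": 0,"wz": 0},
    {"tx": 0,"ty": -0.15,"tz": 0,"wx": 0,"wy": 0,"wz": 0},
    {"tx": 0,"ty": 0,"tz": 0,"wx": 0,"wy": 0,"wz": 0},
  ],
)

```text
time_s: 18.78
ee_pos: [439.8, -49.1, 74.0]
ee_rot: [179.8, 0.3, 172.4]
force: [9.6, 7.1, -12.6]
gripper_width: 18.0
gripper_force: 25.0
```

Both stops are felt (+9.6 N in x, +7 N in y). I give a small extra press, then release, rise and check.

Request:
move_arm(
  plan=[
    {"tx": 0.02,"ty": -0.05,"tz": 0,"wx": 0,"wy": 0,"wz": 0},
    {"tx": 0,"ty": 0,"tz": 0,"wx": 0,"wy": 0,"wz": 0},
    {"tx": 0,"ty": 0,"tz": 0,"wx": 0,"wy": 0,"wz": 0},
  ],
)

```text
time_s: 19.03
ee_pos: [439.8, -49.1, 74.0]
ee_rot: [179.8, 0.3, 172.4]
force: [10.6, 9.7, -13.8]
gripper_width: 18.4
gripper_force: 25.0
```

Request:
move_arm(
  plan=[
    {"tx": 0,"ty": 0,"tz": 0,"wx": 0,"wy": 0,"wz": 0},
    {"tx": 0,"ty": 0,"tz": 0,"wx": 0,"wy": 0,"wz": 0},
    {"tx": 0,"ty": 0,"tz": 0,"wx": 0,"wy": 0,"wz": 0},
    {"tx": 0,"ty": 0,"tz": 0,"wx": 0,"wy": 0,"wz": 0},
    {"tx": 0,"ty": 0,"tz": 0,"wx": 0,"wy": 0,"wz": 0},
    {"tx": 0,"ty": 0,"tz": 0,"wx": 0,"wy": 0,"wz": 0},
  ],
  gripper=6.0,
)

```text
time_s: 19.53
ee_pos: [436.4, -51.0, 74.1]
ee_rot: [180.0, 0.0, 172.5]
force: [0.1, -0.3, 0.3]
gripper_width: 55.1
gripper_force: 0.0
```

Request:
move_arm(
  plan=[
    {"tx": 0,"ty": 0,"tz": -2,"wx": 0,"wy": 0,"wz": 0},
    {"tx": 0,"ty": 0,"tz": -2,"wx": 0,"wy": 0,"wz": 0},
    {"tx": 0,"ty": 0,"tz": -2,"wx": 0,"wy": 0,"wz": 0},
    {"tx": 0,"ty": 0,"tz": 0,"wx": 0,"wy": 0,"wz": 0},
    {"tx": 0,"ty": 0,"tz": 0,"wx": 0,"wy": 0,"wz": 0},
  ],
)

```text
time_s: 19.95
ee_pos: [437.0, -51.0, 134.7]
ee_rot: [-180.0, 0.1, 172.5]
force: [1.0, -0.2, -0.4]
gripper_width: 60.1
gripper_force: 0.0
```

Released cleanly. Now to the knob at about (515.8,-206.8).

Request:
move_arm(
  plan=[
    {"tx": 0,"ty": 0,"tz": -2,"wx": 0,"wy": 0,"wz": 0},
    {"tx": -1.97,"ty": -2.88,"tz": 0,"wx": 0,"wy": 0,"wz": 0},
    {"tx": -1.97,"ty": -2.88,"tz": 0,"wx": 0,"wy": 0,"wz": 0},
    {"tx": -1.97,"ty": -2.88,"tz": 0,"wx": 0,"wy": 0,"wz": 0},
    {"tx": -1.97,"ty": -2.88,"tz": 0,"wx": 0,"wy": 0,"wz": 0},
    {"tx": -1.97,"ty": -2.88,"tz": 0,"wx": 0,"wy": 0,"wz": 0},
    {"tx": 0,"ty": 0,"tz": 0,"wx": 0,"wy": 0,"wz": 0},
    {"tx": 0,"ty": 0,"tz": 0,"wx": 0,"wy": 0,"wz": 0},
  ],
)

```text
time_s: 20.62
ee_pos: [515.1, -207.4, 151.9]
ee_rot: [179.9, -0.2, 172.4]
force: [-0.2, 0.2, 0.1]
gripper_width: 59.9
gripper_force: 0.0
```

Run:
```python
from h import *
w=grab('wrist','wrist7');s=grab('scene','scene7');d=grab('side','side7')
print(env.state()['ee_pos'])
print(proj(w,(515.8,-206.8,116)))
# tray parked? square-well + handle check and knob re-measure via dark blobs
for f,t in((s,'scene'),(d,'side')):
    g=cv2.cvtColor(f['color'],cv2.COLOR_RGB2GRAY)
    h=np.array([439.8,-49.3]);t7=np.radians(-7.13);ux=np.array([np.cos(t7),np.sin(t7)]);uy=np.array([-ux[1],ux[0]])
    for k,o in {'big':(115,-50),'small':(117,50),'sq':(73,0)}.items():
        u,v=proj(f,[*(h+o[0]*ux+o[1]*uy),64]);x,y=int(round(u)),int(round(v))
        win=g[y-7:y+8,x-12:x+13];m=(win<110).astype(np.uint8);n,l,st,c=cv2.connectedComponentsWithStats(m)
        print(t,k,(round(u,1),round(v,1)),[(x-12+c[i][0].round(1),y-7+c[i][1].round(1),int(st[i][4])) for i in range(1,n) if st[i][4]>8])
```

```text
[ 514.41083073 -205.3332397   152.98006563]
(np.float64(283.19519092228694), np.float64(232.00305726574317))
scene big (np.float64(215.8), np.float64(247.0)) [(np.float64(215.7), np.float64(248.0), 103), (np.float64(205.6), np.float64(253.4), 10)]
scene small (np.float64(242.5), np.float64(224.7)) []
scene sq (np.float64(215.1), np.float64(229.8)) [(np.float64(214.8), np.float64(230.3), 36)]
side big (np.float64(308.6), np.float64(189.4)) [(np.float64(316.0), np.float64(183.3), 42), (np.float64(308.9), np.float64(189.0), 93)]
side small (np.float64(302.1), np.float64(210.6)) [(np.float64(302.2), np.float64(210.5), 25), (np.float64(299.4), np.float64(217.5), 42)]
side sq (np.float64(322.7), np.float64(201.2)) [(np.float64(323.0), np.float64(201.1), 51)]
```

The tray is still where it was parked (wells within 0.5 px). I descend on the knob and grip.

Request:
move_arm(
  plan=[
    {"tx": 0,"ty": 0,"tz": 1.8,"wx": 0,"wy": 0,"wz": 0},
    {"tx": 0,"ty": 0,"tz": 1.8,"wx": 0,"wy": 0,"wz": 0},
    {"tx": 0,"ty": 0,"tz": 1.8,"wx": 0,"wy": 0,"wz": 0},
    {"tx": 0,"ty": 0,"tz": 1.8,"wx": 0,"wy": 0,"wz": 0},
    {"tx": 0,"ty": 0,"tz": 0,"wx": 0,"wy": 0,"wz": 0},
    {"tx": 0,"ty": 0,"tz": 0,"wx": 0,"wy": 0,"wz": 0},
  ],
)

```text
time_s: 21.27
ee_pos: [514.6, -205.2, 81.6]
ee_rot: [180.0, -0.1, 172.6]
force: [-0.0, 0.3, 0.5]
gripper_width: 60.0
gripper_force: 0.0
```

Request:
move_arm(
  plan=[
    {"tx": 0,"ty": 0,"tz": 0,"wx": 0,"wy": 0,"wz": 0},
    {"tx": 0,"ty": 0,"tz": 0,"wx": 0,"wy": 0,"wz": 0},
    {"tx": 0,"ty": 0,"tz": 0,"wx": 0,"wy": 0,"wz": 0},
    {"tx": 0,"ty": 0,"tz": 0,"wx": 0,"wy": 0,"wz": 0},
    {"tx": 0,"ty": 0,"tz": 0,"wx": 0,"wy": 0,"wz": 0},
    {"tx": 0,"ty": 0,"tz": 0,"wx": 0,"wy": 0,"wz": 0},
    {"tx": 0,"ty": 0,"tz": 0,"wx": 0,"wy": 0,"wz": 0},
    {"tx": 0,"ty": 0,"tz": 0,"wx": 0,"wy": 0,"wz": 0},
    {"tx": 0,"ty": 0,"tz": 0,"wx": 0,"wy": 0,"wz": 0},
  ],
  gripper=1.2,
  force=25,
)

```text
time_s: 22.02
ee_pos: [515.6, -206.6, 82.2]
ee_rot: [-180.0, 0.0, 172.6]
force: [-1.7, -0.2, 2.3]
gripper_width: 18.1
gripper_force: 25.0
```

Knob gripped (18.1 mm). I slide it +y.

Request:
move_arm(
  plan=[
    {"tx": 0,"ty": 0.3,"tz": 0,"wx": 0,"wy": 0,"wz": 0},
    {"tx": 0,"ty": 0.3,"tz": 0,"wx": 0,"wy": 0,"wz": 0},
    {"tx": 0,"ty": 0.3,"tz": 0,"wx": 0,"wy": 0,"wz": 0},
    {"tx": 0,"ty": 0.3,"tz": 0,"wx": 0,"wy": 0,"wz": 0},
    {"tx": 0,"ty": 0.3,"tz": 0,"wx": 0,"wy": 0,"wz": 0},
    {"tx": 0,"ty": 0,"tz": 0,"wx": 0,"wy": 0,"wz": 0},
  ],
)

```text
time_s: 22.52
ee_pos: [517.5, -190.8, 82.1]
ee_rot: [180.0, 0.0, 172.6]
force: [-1.2, -0.1, 3.9]
gripper_width: 17.7
gripper_force: 25.0
```

Request:
move_arm(
  plan=[
    {"tx": 0,"ty": 0.25,"tz": 0,"wx": 0,"wy": 0,"wz": 0},
    {"tx": 0,"ty": 0.25,"tz": 0,"wx": 0,"wy": 0,"wz": 0},
    {"tx": 0,"ty": 0.25,"tz": 0,"wx": 0,"wy": 0,"wz": 0},
    {"tx": 0,"ty": 0.25,"tz": 0,"wx": 0,"wy": 0,"wz": 0},
    {"tx": 0,"ty": 0.25,"tz": 0,"wx": 0,"wy": 0,"wz": 0},
    {"tx": 0,"ty": 0,"tz": 0,"wx": 0,"wy": 0,"wz": 0},
  ],
)

```text
time_s: 23.02
ee_pos: [519.1, -178.6, 82.1]
ee_rot: [180.0, -0.0, 172.6]
force: [-2.4, 0.3, 5.5]
gripper_width: 17.9
gripper_force: 25.0
```

Request:
move_arm(
  plan=[
    {"tx": 0,"ty": 0.15,"tz": 0,"wx": 0,"wy": 0,"wz": 0},
    {"tx": 0,"ty": 0.15,"tz": 0,"wx": 0,"wy": 0,"wz": 0},
    {"tx": 0,"ty": 0.15,"tz": 0,"wx": 0,"wy": 0,"wz": 0},
    {"tx": 0,"ty": 0,"tz": 0,"wx": 0,"wy": 0,"wz": 0},
    {"tx": 0,"ty": 0,"tz": 0,"wx": 0,"wy": 0,"wz": 0},
  ],
)

```text
time_s: 23.43
ee_pos: [519.2, -177.4, 82.1]
ee_rot: [-179.7, -0.0, 172.6]
force: [-4.8, -10.1, 4.6]
gripper_width: 18.0
gripper_force: 25.0
```

29.4 mm travelled, with 10 N resistance. I press a bit more to see whether this is the end of travel.

Request:
move_arm(
  plan=[
    {"tx": 0,"ty": 0.1,"tz": 0,"wx": 0,"wy": 0,"wz": 0},
    {"tx": 0,"ty": 0.1,"tz": 0,"wx": 0,"wy": 0,"wz": 0},
    {"tx": 0,"ty": 0,"tz": 0,"wx": 0,"wy": 0,"wz": 0},
    {"tx": 0,"ty": 0,"tz": 0,"wx": 0,"wy": 0,"wz": 0},
  ],
)

```text
time_s: 23.77
ee_pos: [519.2, -177.3, 82.1]
ee_rot: [-179.5, 0.0, 172.7]
force: [-4.8, -16.6, 4.1]
gripper_width: 17.7
gripper_force: 25.0
```

Run:
```python
from h import *
s=grab('scene','scene8');d=grab('side','side8');st=env.state();print(st['ee_pos'],st['force'],st['ee_rot'])
for t,n in((s,'scene'),(d,'side')):
    g=cv2.cvtColor(t['color'],cv2.COLOR_RGB2GRAY)
    h=np.array([439.8,-49.3]);t7=np.radians(-7.13);ux=np.array([np.cos(t7),np.sin(t7)]);uy=np.array([-ux[1],ux[0]])
    for k,o in {'big':(115,-50),'small':(117,50),'sq':(73,0)}.items():
        u,v=proj(t,[*(h+o[0]*ux+o[1]*uy),64]);x,y=int(round(u)),int(round(v))
        m=(g[y-7:y+8,x-12:x+13]<110).astype(np.uint8);N,l,q,c=cv2.connectedComponentsWithStats(m)
        print(n,k,(round(float(u),1),round(float(v),1)),[(float(x-12+c[i][0].round(1)),float(y-7+c[i][1].round(1)),int(q[i][4])) for i in range(1,N) if q[i][4]>8])
```

```text
[ 519.22645169 -177.28949709   82.15201613] [ -5.68937961 -17.57224634   3.34426603] [-1.79527392e+02  4.46239376e-03  1.72682432e+02]
scene big (215.8, 247.0) [(213.3, 248.5, 145)]
scene small (242.5, 224.7) [(242.2, 225.4, 9)]
scene sq (215.1, 229.8) [(204.0, 224.0, 10), (214.4, 230.9, 54)]
side big (308.6, 189.4) [(311.8, 187.5, 164)]
side small (302.1, 210.6) [(302.0, 210.5, 24), (298.6, 217.6, 37)]
side sq (322.7, 201.2) [(323.0, 200.5, 70)]
```

A hard stop at 17 N with the tray unmoved: pushing on the keeper would have moved the tray, so this is the bolt's end of travel. I release and withdraw.

Request:
move_arm(
  plan=[
    {"tx": 0,"ty": 0,"tz": 0,"wx": 0,"wy": 0,"wz": 0},
    {"tx": 0,"ty": 0,"tz": 0,"wx": 0,"wy": 0,"wz": 0},
    {"tx": 0,"ty": 0,"tz": 0,"wx": 0,"wy": 0,"wz": 0},
    {"tx": 0,"ty": 0,"tz": 0,"wx": 0,"wy": 0,"wz": 0},
    {"tx": 0,"ty": 0,"tz": 0,"wx": 0,"wy": 0,"wz": 0},
    {"tx": 0,"ty": -0.2,"tz": 0,"wx": 0,"wy": 0,"wz": 0},
    {"tx": 0,"ty": 0,"tz": -2,"wx": 0,"wy": 0,"wz": 0},
    {"tx": 0,"ty": 0,"tz": -2,"wx": 0,"wy": 0,"wz": 0},
    {"tx": 0,"ty": 0,"tz": -2,"wx": 0,"wy": 0,"wz": 0},
    {"tx": 0,"ty": 0,"tz": -2,"wx": 0,"wy": 0,"wz": 0},
    {"tx": 0,"ty": 0,"tz": -2,"wx": 0,"wy": 0,"wz": 0},
    {"tx": 0,"ty": 0,"tz": 0,"wx": 0,"wy": 0,"wz": 0},
  ],
  gripper=5.5,
)

```text
time_s: 24.87
ee_pos: [522.1, -175.3, 185.9]
ee_rot: [-179.9, 0.5, 172.6]
force: [-0.1, 0.1, -0.2]
gripper_width: 55.2
gripper_force: 0.0
```

Request:
move_arm(
  plan=[
    {"tx": 3,"ty": -2,"tz": 0,"wx": 0,"wy": 0,"wz": 0},
    {"tx": 3,"ty": -2,"tz": 0,"wx": 0,"wy": 0,"wz": 0},
    {"tx": 3,"ty": -2,"tz": 0,"wx": 0,"wy": 0,"wz": 0},
    {"tx": 0,"ty": 0,"tz": 0,"wx": 0,"wy": 0,"wz": 0},
    {"tx": 0,"ty": 0,"tz": 0,"wx": 0,"wy": 0,"wz": 0},
  ],
)

```text
time_s: 25.28
ee_pos: [421.4, -222.7, 181.4]
ee_rot: [180.0, -0.0, 172.4]
force: [0.7, -0.4, -0.1]
gripper_width: 55.3
gripper_force: 0.0
```

Run:
```python
from h import *
s=grab('scene','scene9');d=grab('side','side9');s0=load('scene0');d0=load('side0');print(env.state()['ee_pos'],env.state()['time_s'])
h=np.array([439.8,-49.3]);t7=np.radians(-7.13);ux=np.array([np.cos(t7),np.sin(t7)]);uy=np.array([-ux[1],ux[0]])
for t,n in((s,'scene'),(d,'side')):
    g=cv2.cvtColor(t['color'],cv2.COLOR_RGB2GRAY)
    for k,o in {'big':(115,-50),'small':(117,50),'sq':(73,0)}.items():
        u,v=proj(t,[*(h+o[0]*ux+o[1]*uy),64]);x,y=int(round(u)),int(round(v))
        m=(g[y-7:y+8,x-12:x+13]<110).astype(np.uint8);N,l,q,c=cv2.connectedComponentsWithStats(m)
        print(n,k,(round(float(u),1),round(float(v),1)),[(float(x-12+c[i][0].round(1)),float(y-7+c[i][1].round(1)),int(q[i][4])) for i in range(1,N) if q[i][4]>8])
# knob: match the initial knob-top template
for f0,f,p0 in((s0,s,(515.8,-206.6,110)),(d0,d,(515.8,-206.6,110))):
    a=[cv2.cvtColor(q['color'],cv2.COLOR_RGB2GRAY) for q in(f0,f)]
    u,v=map(lambda q:int(round(q)),proj(f0,p0));T=a[0][v-7:v+9,u-6:u+7]
    R=cv2.matchTemplate(a[1][v-35:v+35,u-35:u+35],T,cv2.TM_CCOEFF_NORMED);_,mx,_,l=cv2.minMaxLoc(R)
    u1,v1=u-35+l[0]+6,v-35+l[1]+7;print('knob',(u,v),(u1,v1),round(mx,2),(onz(f,u1,v1,110)-onz(f,u,v,110)).round(1))
# bystanders: mean abs difference in small boxes
for n,(x,y,w,hh),A,B in[('jar',(218,292,26,40),s0,s),('jar',(258,155,22,32),d0,d),('beaker',(296,272,38,58),d0,d),('bottle',(243,254,42,66),d0,d),('stand',(140,160,65,110),d0,d),('needle',(276,162,14,25),d0,d)]:
    print(n,float(np.abs(A['color'][y:y+hh,x:x+w].astype(float)-B['color'][y:y+hh,x:x+w]).mean().round(1)))
```

```text
[ 423.32254609 -222.42871148  181.64251712] 25.3833
scene big (215.8, 247.0) [(215.7, 247.6, 75)]
scene small (242.5, 224.7) [(242.6, 225.3, 11)]
scene sq (215.1, 229.8) [(214.9, 230.4, 42)]
side big (308.6, 189.4) [(316.7, 182.8, 26), (308.8, 189.4, 62)]
side small (302.1, 210.6) [(302.4, 210.6, 27), (299.4, 217.5, 42)]
side sq (322.7, 201.2) [(323.0, 201.1, 53)]
knob (177, 252) (185, 241) 0.8 [-6.  37.3  0. ]
knob (321, 157) (320, 161) 0.86 [ 2.8 22.8  0. ]
jar 3.5
jar 2.3
beaker 3.4
bottle 4.2
stand 2.1
needle 2.3
```

The tray is still parked, the knob moved about 30 mm to its stop, and the bystanders and stand are unchanged. I hand the job in.

```bash
python3 -c "
from workcell import env
print(env.job_done())"
```

```text
the job is handed in; nothing more can be done
None
```

The job is handed in after about 25 s: all three wells stopped under the needle in order for over a second each, the tray is parked against both stops, and the bolt was pushed to a hard stop and released. The knob moved only about 29 mm of the nominal 32 mm, which I took to mean it started slightly in.

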